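# Seat a drilling template on its jig pin

## Task

Pick up the aluminium drilling template by its wooden grip block and set it by hand on the plywood jig with its long edge against the fence, the big hole towards the end of the jig where the pin stands. Slide it lightly along the fence until the hole finds the pin and the template drops over it, then leave it lying flat on the bed and square to the fence. Never press or push it hard against the jig, and do not disturb the other things on the bench.

Things in the scene. Friction and masses are not known exactly. Their poses are not given: they have to be found in the camera images.
- template: loose aluminium plate 90 (x) x 160 (y) x 6 mm, about 0.28 kg, with a wooden grip block on top. Origin: centre of the plate's underside, z up. The long edge at x = +45 mm goes against the fence, 35 mm from the hole's centre. Two small 8 mm drill holes near its -y end are not for the pin. Starts flat on the bench, turned at most 40 degrees from the jig
- template_hole (a point): centre of the template's round hole for the pin, 13 mm in diameter, right through, at the plate's underside: x = +10, y = +45, z = 0 mm of the template; axes as the template's
- template_grip (a point): where to grasp: inside the wooden block, at x = +10, y = 0, z = +34 mm of the template, 12 mm below the block's top. The block is 55 mm long (x) and 24 mm wide (y; the fingers close along y) and reaches from 6 to 46 mm above the underside; axes as the template's
- jig: fixed jig: plywood bed 150 (x) x 270 (y) x 15 mm thick, with a dark wooden fence along its +x edge (away from the robot), 20 mm thick and 22 mm high above the bed, inner face at x = +55 mm. Origin: centre of the bed's underside, z up. A rigid steel pin, 10 mm in diameter with a tapered tip 6 mm across, stands 8 mm above the bed in a black slot
- jig_slot (a point): middle of the slot, on the bed's top: x = +20, y = +40, z = +15 mm of the jig, 35 mm from the fence's face; axes as the jig's. The pin stands on the slot's line (x = 0 here), locked anywhere from 20 mm to the -y side to 20 mm to the +y side of this point: its place is not measured. A template resting on the pin's tip is 8 mm above the bed there
- screw_jar: a small lidded glass jar, 38 mm across and 55 mm tall; bystander, loose; origin at the centre of its underside
- tape_roll: a roll of grey tape, 84 mm across and 48 mm high; bystander, loose; origin at the centre of its underside
- screwdriver: a screwdriver lying on the bench; bystander, loose
- wrench: a steel wrench lying on the bench; bystander, loose
- offcut: a wooden offcut 120 x 45 x 35 mm; bystander, loose; origin at the centre of its underside
- pliers: pliers with orange grips, about 160 mm long, lying flat; bystander, loose
- plastic_cup: a low white plastic bowl, 90 mm across and 50 mm high; bystander, loose; origin at the centre of its underside
Not all that is in view belongs to the job. Leave any orange or purple look-alike of the template alone.

How it is judged (in metres and radians):
On the way:
1. the template is set on the jig by hand (touching it while the fingers hold or touch it), not dropped from above (contact force between template and jig above 0.4 N and contact force between the fingers and template above 0.4 N and x of template_hole in the frame of jig_slot between -0.05 and 0.05 m and y of template_hole in the frame of jig_slot between -0.1 and 0.1 m and z of template_hole in the frame of jig_slot below 0.02 m), for 0.1 s.
At the end, for the whole second after the job is handed in: The template lies flat on the jig's bed with the pin in its hole (underside at the hole within 2 mm of the bed's top, hole within 4 mm of the slot's line and 24 mm of its middle, tilt under 0.03 rad), square to the fence within 0.06 rad, at rest and released (x of template_hole in the frame of jig_slot between -0.004 and 0.004 m and y of template_hole in the frame of jig_slot between -0.024 and 0.024 m and z of template_hole in the frame of jig_slot between -0.002 and 0.002 m and angle between template's own z axis and vertical below 0.03 rad and angle between the y axis of template and the y axis of jig, either way round below 0.06 rad and linear speed of template below 0.01 m/s and angular speed of template below 0.05 rad/s and contact force between the fingers and template below 0.1 N); the robot touches nothing.
It fails at once if the template is pressed or pushed against the jig with more than 25 N while the fingers are on it (contact force between template and jig above 25 N and contact force between the fingers and template above 0.5 N).
It fails at once if a bystander is moved more than 20 mm (distance of any of screw_jar, tape_roll, screwdriver, wrench, offcut, pliers, plastic_cup from where it was at the start of the episode above 0.02 m).
It also fails if it takes over 64 s, if anything falls off the work surface, if the arm or the gripper's body presses on something with over 40 N, if the wrist force passes 120 N, or if a joint passes its speed limit or range.

## Robot

A 7-joint arm with a two-finger parallel gripper is mounted at the origin on the work surface. World frame = base frame: x ahead of the robot, y to its left, z up, the work surface at z = 0. Lengths are in mm, angles in degrees, forces in N, time in s.
With the tool pointing down it reaches from about 400 to 850 mm from the base axis. Payload 4.5 kg.
Tool frame: the origin (TCP) lies at the very end of the fingers, on their centre line; the grasp point (between the pads) lies 19 mm behind it; z points along the fingers, y is the line along which they close (so a half turn about z gives the same grasp; the last joint's range is limited). The gripper opens to 88 mm and grips with 3 to 60 N. Pads are 18 mm wide; open, the fingers measure 123 mm over their backs; the gripper's body (75 mm by 187 mm) begins 45 mm behind the grasp point.
Start: joints at [74.645, 39.483, -11.15, 89.685, 9.013, 51.709, -12.324], TCP at [185.804, -596.767, 238.743] pointing down, gripper open.
Joint ranges: [-172.22, 172.22], [-26.19, 119.32], [-84.43, 86.54], [7.71, 146.69], [-57.33, 237.33], [2.42, 119.75], [-152.13, 152.13]. Speed limits (degrees/s): [147.25, 147.25, 180, 180, 180, 180, 180].

## Interface

Orientations are given as [roll, pitch, yaw] about the fixed x, y, z axes, in that order (R = Rz(yaw) Ry(pitch) Rx(roll)).
In Python, from bench import ctrl gives the robot as it stands. The module is installed in compiled form; this text tells all that it offers.
- The arm moves only by the tool play_rows, never from a script. Its argument "steps" is a list that holds one entry, the list of rows, each a list of 5 numbers: the shift along the tool's x, y, z in mm, then the turn about the tool's z in rad, then the closure, from 0 (fully open) to 1 (shut). In form: [[[dx, dy, dz, turn, jaw], ...]]. A call has 1 to 5 rows; each row shifts and turns the commanded pose from where the row before left it, along the tool's axes as they then stand; what a row does not reach is not made up. A row lasts 1/8 s, in which the tool goes at most 62.5 mm and 10.7 degrees, less where a joint would pass 70% of its speed; a pose out of reach is approached as far as the arm can. A call is refused whole if a number of a shift passes 62.5 or a number of a turn 0.188, either way. A call with a gripper value outside its range is refused whole. The fingers move at their own pace and stop on an object; "newtons" is the grip in N (left out, the last holds). Time passes only in rows, so rows that do not move let the fingers close. It gives the time, the measured TCP pose, the force, the opening and the grip force at its end, in the units of the state.
- ctrl.sense(): the state, without advancing time (a new reading comes with each control period).
- ctrl.capture(name): name is "side" or "top"; returns a dict with "img" (384x512x3 uint8, red, green, blue), "depth" (384x512 float32, mm along the optical axis (not along the pixel's ray), 0 where there is no reading), "fov_y" (degrees; the focal length in pixels is half the picture's height over the tangent of half this angle, whatever the lens; pixels are square), "cx", "cy" (the principal point, pixels), "rvec" (rotation vector, rad) and "tvec" (3), from world to camera coordinates, as OpenCV has them. Camera axes: x right, y down, z forward; pixel columns grow to the right and rows downward; lengths in mm; the calibration is good to about 2 mm. A picture is of the moment at which its call begins.
- ctrl.finish_job(): hands the job in; it is judged then, once.
Trained networks look in a picture, given as the dict that the camera call returned (one of the last four; its "shot" number tells which), for a name from the list of things; names that differ only in an ending like _2 or _b are one class to them, and where a whole thing is asked for, a point or a joint stands for the part that bears it (a point fixed in the world has none). Each returns a list of dicts, best first, with "p" (0 to 1); they miss things now and then, are a little off and sometimes report something else, mostly with a low value. They report only what shows in the picture. A call takes as long as a camera call. They do not tell look-alikes from the thing itself.
- ctrl.cut_out(target, picture): "mask" (384x512 bool, what is visible of it) and "bbox" ([left, top, right, bottom] in pixels, round what is visible of it).
The state is a dict: "clock": time; "joint_positions": joint angles; "joint_velocities": joint speeds; "tau": joint torques, N m; "position": TCP position; "ee_rot": TCP orientation; "wrist_force": force on the tool from outside, world axes, zero at the start; "moment": the same for the moment, N m; "finger_gap": opening from 0.0 (shut) to 1.0 (fully open); "finger_force": force on a finger pad.
Only numpy, scipy, OpenCV 4.12 (cv2) and the standard library are available. Lean on these libraries where they do the work, as an engineer would, in place of code of your own. Each camera call takes 0.05 s, during which the arm holds its last target. There are 200 camera calls.

## Working session

There is one attempt and no reset: what is moved stays moved. The work goes in short steps, Python scripts to look and compute and a tool call to move; the robot and the scene stay as the last step left them, time stands still between calls to the robot, and variables do not carry over. Pictures are saved under pics/ and viewed, at most 10 in all, crops included, and the job is handed in when it is done.

Besides the shell and the picture viewer there is one more tool, called after "Request:" in YAML: its name, and indented under it one key for each argument. play_rows: Moves the arm, as the interface text tells. Its arguments: {"type":"object","properties":{"steps":{"type":"array"},"newtons":{"type":"number"}},"required":["steps"]}

```bash
mkdir -p pics; cat > h.py <<'E'
import numpy as np,cv2
from bench import ctrl
def K(c):
    f=192/np.tan(np.radians(c['fov_y']/2)); return f,c['cx'],c['cy']
def cloud(c):
    f,cx,cy=K(c); v,u=np.mgrid[:384,:512]; z=c['depth'].astype(float)
    p=np.stack([(u-cx)/f*z,(v-cy)/f*z,z],-1)
    R=cv2.Rodrigues(np.array(c['rvec'],float))[0]
    w=(p-np.array(c['tvec'],float).ravel())@R; w[z<=0]=np.nan
    return w
def proj(c,pts):
    f,cx,cy=K(c); R=cv2.Rodrigues(np.array(c['rvec'],float))[0]
    p=np.atleast_2d(pts)@R.T+np.array(c['tvec']).ravel()
    return np.c_[p[:,0]/p[:,2]*f+cx,p[:,1]/p[:,2]*f+cy]
def save(n,img): cv2.imwrite('pics/'+n+'.png',img[...,::-1])
E
python3 - <<'E'
from h import *
s=ctrl.sense(); print({k:np.round(v,2) for k,v in s.items()})
a={n:ctrl.capture(n) for n in('top','side')}
for n,c in a.items():
    R=cv2.Rodrigues(np.array(c['rvec'],float))[0]; print(n,c['fov_y'],'cam at',np.round(-R.T@np.array(c['tvec']).ravel()),'axis',R[2].round(2))
    w=cloud(c)
    for t in('template','jig','screw_jar','tape_roll','offcut','plastic_cup','pliers','screwdriver','wrench'):
        for d in ctrl.cut_out(t,c)[:3]:
            m=d['mask']; print(n,t,round(d['p'],2),d['bbox'],np.nanmedian(w[m],0).round(),np.nanpercentile(w[m][:,2],[5,95]).round())
save('both',np.hstack([cv2.resize(a['top']['img'],(800,600))])); save('side0',cv2.resize(a['side']['img'],(800,600)))
E
```

```text
{'clock': np.float64(0.0), 'joint_positions': array([ 74.64,  39.53, -11.14,  89.74,   9.01,  51.71, -12.32]), 'joint_velocities': array([-0.03, -0.02, -0.02,  0.03, -0.12, -0.06,  0.06]), 'tau': array([-0.000e+00, -5.276e+01, -1.270e+00, -1.534e+01, -5.000e-02,
        1.000e-02,  0.000e+00]), 'position': array([ 185.55, -596.17,  237.9 ]), 'ee_rot': array([-1.7989e+02,  1.0000e-02,  1.7300e+01]), 'wrist_force': array([-0.55, -0.37, -0.02]), 'moment': array([-0.  ,  0.01,  0.02]), 'finger_force': np.float64(0.0), 'finger_gap': np.float64(1.0)}
top 51.68544218899493 cam at [ 261.  -38. 1213.] axis [ 0.15  0.01 -0.99]
top template 0.83 [340.5, 240.8, 372.3, 300.0] [ 212. -313.    5.] [ 1. 44.]
top template 0.82 [404.2, 218.0, 439.9, 274.3] [ 294. -512.    5.] [ 0. 44.]
top template 0.72 [301.6, 132.3, 360.5, 175.8] [ 576. -237.    5.] [ 0. 45.]
top jig 0.9 [129.4, 120.2, 226.6, 188.8] [556. 229.  14.] [ 9. 36.]
top screw_jar 0.48 [247.9, 122.8, 261.9, 140.2] [625.   6.  52.] [22. 57.]
top tape_roll 0.91 [234.9, 200.0, 270.2, 227.1] [380.   5.  46.] [ 1. 50.]
top tape_roll 0.29 [157.9,
[... 921 characters left out ...]
[ 567. -223.    5.] [ 1. 44.]
side jig 0.85 [118.0, 202.3, 217.1, 290.0] [555. 250.  14.] [10. 36.]
side jig 0.73 [179.8, 177.1, 190.5, 195.6] [620.  17.  36.] [ 8. 55.]
side screw_jar 0.72 [178.3, 175.9, 190.2, 196.1] [622.  15.  32.] [-2. 55.]
side tape_roll 0.91 [244.2, 191.5, 271.3, 219.9] [366.  12.  30.] [ 1. 47.]
side offcut 0.56 [87.2, 277.9, 135.2, 318.7] [589. 453.  33.] [ 8. 36.]
side plastic_cup 0.6 [180.7, 307.2, 215.8, 347.5] [356. 440.  25.] [ 3. 49.]
side pliers 0.59 [232.5, 118.7, 267.4, 131.8] [ 572. -454.    8.] [-2. 13.]
side screwdriver 0.75 [203.2, 247.4, 251.4, 296.5] [348. 247.  18.] [-1. 25.]
side wrench 0.61 [278.1, 149.6, 289.8, 180.1] [ 351. -231.    5.] [-2.  8.]
```

View pics/both.png

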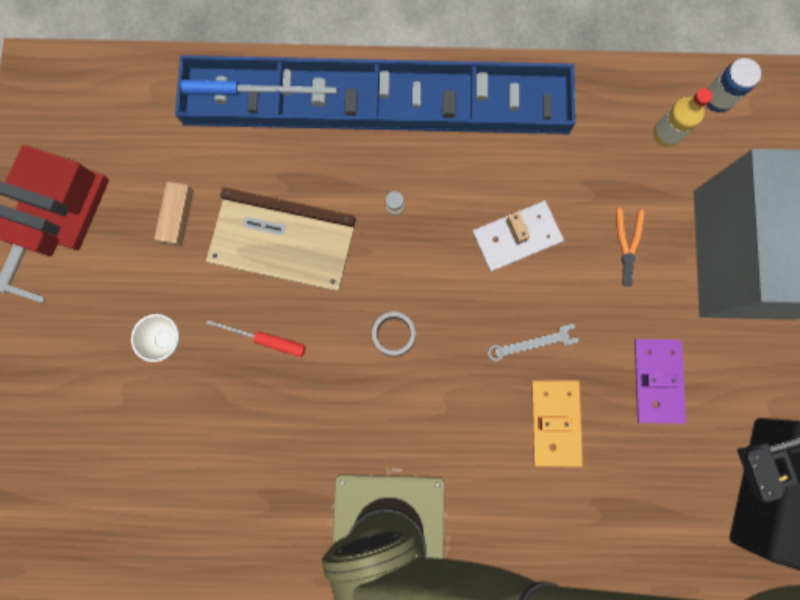

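View pics/side0.png

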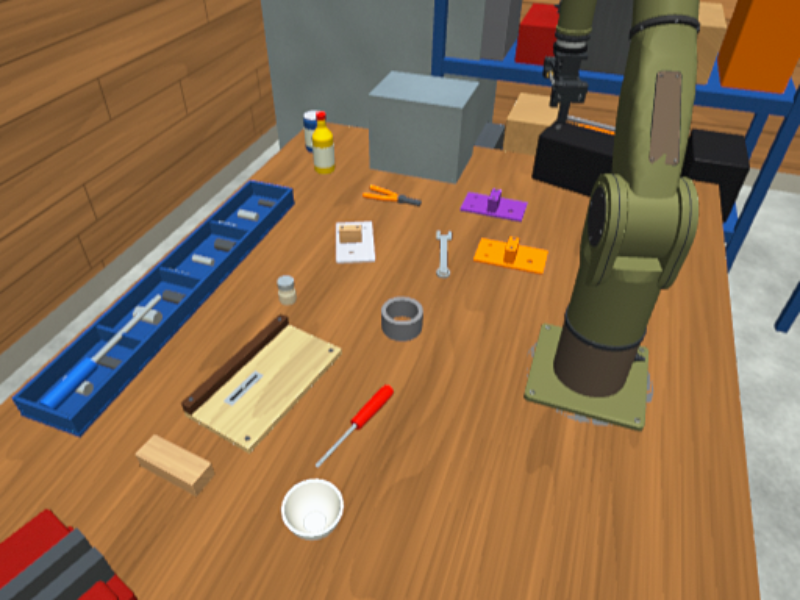

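Three candidates in the top view (800x600 pixels): white/aluminium at (517,235), orange at (557,423) and purple at (661,380). The aluminium one fits; orange and purple are the look-alikes to leave alone. The side view shows the jig with its slot at (243,388) and its fence on the far side. Next I fit poses and confirm in one crop.

```bash
cat >> h.py <<'E'
def rectfit(P):
    (c,(a,b),ang)=cv2.minAreaRect(P.astype(np.float32)); box=cv2.boxPoints((c,(a,b),ang))
    e=box[1]-box[0]; f=box[2]-box[1]
    L=e if np.hypot(*e)>np.hypot(*f) else f   # long axis -> template y
    yw=np.degrees(np.arctan2(L[1],L[0]))-90; yw=(yw+90)%180-90
    return np.array(c),sorted((a,b)),yw
def onplane(c,m,z0):  # mask contour pixels to plane z0
    f,cx,cy=K(c); R=cv2.Rodrigues(np.array(c['rvec'],float))[0]; t=np.array(c['tvec']).ravel()
    v,u=np.nonzero(m); d=np.c_[(u-cx)/f,(v-cy)/f,np.ones(len(u))]@R; o=-R.T@t
    return (o+d*((z0-o[2])/d[:,2])[:,None])[:,:2]
E
python3 - <<'E'
from h import *
c=ctrl.capture('top'); w=cloud(c)
im=c['img']
for d in ctrl.cut_out('template',c):
    m=d['mask']
    if abs(np.nanmedian(w[m][:,0])-575)>30: continue
    cl=m&(w[...,2]<12); P=onplane(c,cl,6); print('plate',rectfit(P))
    b=m&(w[...,2]>40); Q=onplane(c,b,46); print('block',rectfit(Q),b.sum(),np.median(w[b][:,2]))
    for uv in np.argwhere(m)[:0]: pass
d=ctrl.cut_out('jig',c)[0]; m=d['mask']
b=m&(w[...,2]<20)&(w[...,2]>11); print('bed',rectfit(onplane(c,b,15)),np.nanmedian(w[b][:,2]))
b=m&(w[...,2]>32); print('fence',rectfit(onplane(c,b,37)),b.sum(),np.nanmedian(w[b][:,2]))
k=lambda u0,u1,v0,v1:cv2.resize(im[v0:v1,u0:u1],(800,None) if 0 else (int((u1-u0)*600/(v1-v0)*.65),390),interpolation=cv2.INTER_CUBIC)
a=k(295,365,128,178);b=k(128,230,116,190); 
save('crop',np.vstack([cv2.resize(a,(410,293)),cv2.resize(b,(410,297))]))
E
```

```text
plate (array([ 575.20874023, -240.4153595 ]), [91.68894958496094, 159.5409698486328], np.float32(23.68872))
block (array([ 585.34326172, -236.02984619]), [24.757627487182617, 54.96190643310547], np.float32(-65.85063)) 139 44.65691565682099
bed (array([553.78045654, 230.81710815]), [149.50485229492188, 270.5640563964844], np.float32(-10.822968)) 13.992896891943161
fence (array([617.51177979, 218.43002319]), [21.10799217224121, 268.61376953125], np.float32(-11.141228)) 525 35.782469018788376
```

View pics/crop.png

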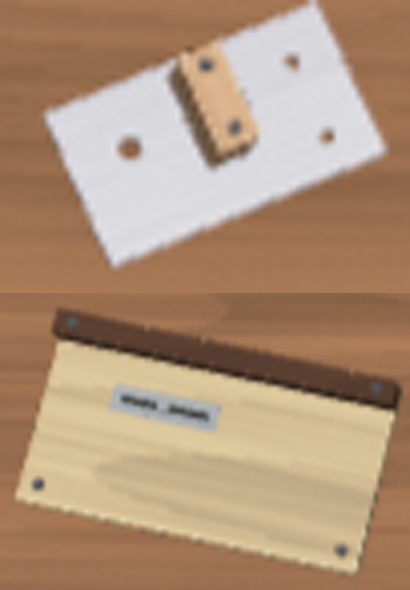

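The crop confirms it: aluminium template, big hole at crop (130,148) on the +y side, small drill holes on the -y side. The jig's slot runs (115,390)–(215,425) with the bright pin near (163,408), about mid-slot. The template yaw is about 24° with its grip at (585,-236), and the jig yaw is about -11°. The sizes check out against the given ones.

Request:
play_rows:
  steps:
    - [[48.8,-22.5,0,0,0],[48.8,-22.5,0,0,0],[48.8,-22.5,0,0,0],[48.8,-22.5,0,0,0],[48.8,-22.5,0,0,0]]
  newtons: 25

```text
clock: 1.78
position: [386.6, -415.7, 238.9]
ee_rot: [180.0, -0.0, 17.3]
wrist_force: [-0.4, 0.2, -0.5]
finger_gap: 0.999
finger_force: 0.0
```

Request:
play_rows:
  steps:
    - [[48.8,-22.5,0,0,0],[48.8,-22.5,0,0,0],[48.8,-22.5,0,0,0],[48.8,-22.5,0,0,0],[48.8,-22.5,0,-0.115,0]]

```text
clock: 2.4
position: [586.2, -235.6, 238.9]
ee_rot: [180.0, 0.0, 24.1]
wrist_force: [-0.9, 0.4, 0.3]
finger_gap: 1.0
finger_force: 0.0
```

```bash
cat >> h.py <<'E'
def go(x,y,z,yaw):
    s=ctrl.sense(); p=s['position']; a=s['ee_rot'][2]; r=np.radians(a); d=np.array([x,y,z])-p
    print('t',s['clock'],'at',np.round(p,1),np.round(s['ee_rot'],2),'F',np.round(s['wrist_force'],1),'gap',s['finger_gap'],'ff',s['finger_force'])
    print('tool d',round(d[0]*np.cos(r)+d[1]*np.sin(r),1),round(d[0]*np.sin(r)-d[1]*np.cos(r),1),round(-d[2],1),'turn',round(-np.radians(yaw-a),4))
E
python3 - <<'E'
from h import *
go(584.8,-236.1,15,23.9); print(ctrl.sense()['joint_positions'].round())
c=ctrl.capture('side'); w=cloud(c)
for d in ctrl.cut_out('template',c):
    m=d['mask']
    if np.nanmedian(w[m][:,0])<450: continue
    b=m&(w[...,2]>40); print(d['p'],np.nanmedian(w[b],0),b.sum())
    print(rectfit(onplane(c,m&(w[...,2]<10),6)))
E
```

```text
t 2.4 at [ 586.2 -235.6  238.9] [179.96   0.    24.05] F [-0.9  0.4  0.3] gap 1.0004065308773653 ff 0.0
tool d -1.5 -0.1 223.9 turn 0.0027
[ 23.  40. -10.  89.   8.  52. -55.]
0.83 [ 582.13025895 -236.92540872   43.4198629 ] 60
(array([ 572.64465332, -235.25979614]), [91.99851989746094, 165.78152465820312], np.float32(24.7016))
```

Request:
play_rows:
  steps:
    - [[-1.5,0,60,0,0],[0,0,60,0,0],[0,0,60,0,0],[0,0,30,0,0],[0,0,13.5,0,0]]

```text
clock: 3.12
position: [582.2, -237.5, 13.3]
ee_rot: [-179.9, 0.1, 23.9]
wrist_force: [0.4, -1.1, -1.0]
finger_gap: 0.998
finger_force: 0.0
```

Request:
play_rows:
  steps:
    - [[0,0,0,0,1],[0,0,0,0,1],[0,0,0,0,1],[0,0,0,0,1],[0,0,0,0,1]]
  newtons: 30

```text
clock: 3.75
position: [583.7, -237.6, 15.7]
ee_rot: [180.0, -0.0, 23.9]
wrist_force: [0.1, 0.7, -0.5]
finger_gap: 0.462
finger_force: 0.0
```

Request:
play_rows:
  steps:
    - [[0,0,0,0,1],[0,0,0,0,1],[0,0,0,0,1],[0,0,0,0,1],[0,0,0,0,1]]

```text
clock: 4.38
position: [583.7, -237.9, 15.3]
ee_rot: [180.0, -0.0, 23.9]
wrist_force: [1.7, -1.3, 0.2]
finger_gap: 0.27
finger_force: 30.0
```

Request:
play_rows:
  steps:
    - [[0,0,-20,0,1],[0,0,-40,0,1],[0,0,-40,0,1],[0,0,-30,0,1],[0,0,0,0,1]]

```text
clock: 5.0
position: [584.9, -237.5, 148.2]
ee_rot: [179.8, -0.2, 23.9]
wrist_force: [1.0, 0.0, -2.9]
finger_gap: 0.269
finger_force: 30.0
```

```bash
cat >> h.py <<'E'
J=np.array([553.8,230.8]); JY=-11.0
def jw(x,y,yaw=JY): r=np.radians(yaw); return J+np.array([x*np.cos(r)-y*np.sin(r),x*np.sin(r)+y*np.cos(r)])
E
python3 - <<'E'
from h import *
# template pose in hand: grip at template (10,0); hole at (10,45); slot mid jig (20,40) -> grip at jig (20,-5)
x,y=jw(14,-5); print(x,y, jw(20,40)); go(x,y,145,-11)
c=ctrl.capture('top'); w=cloud(c); s=ctrl.sense(); p=s['position']
for d in ctrl.cut_out('template',c):
    m=d['mask']
    if np.nanmedian(w[m][:,0])<450: continue
    z=w[m][:,2]; print(d['p'],np.nanpercentile(z,[5,50,95]))
    zz=p[2]-15+6; print(rectfit(onplane(c,m&(abs(w[...,2]-zz)<6),zz)), p)
E
```

```text
566.5887355913845 223.22053814749006 [581.06490348 266.24890743]
t 5.0 at [ 584.9 -237.5  148.2] [179.83  -0.23  23.89] F [ 1.   0.  -2.9] gap 0.26906436065743344 ff 29.98200047761202
tool d 169.9 -428.6 3.2 turn 0.609
0.59 [133.92667867 137.10613132 140.14556612]
(array([ 559.16741943, -197.47396851]), [69.91239166259766, 88.84477233886719], np.float32(-65.681244)) [ 583.53254558 -237.1507751   146.13262589]
```

Request:
play_rows:
  steps:
    - [[18.9,-47.6,0,0,1],[18.9,-47.6,0,0,1],[18.9,-47.6,0,0,1],[18.9,-47.6,0,0,1],[18.9,-47.6,0,0,1]]

```text
clock: 5.72
position: [571.9, 20.0, 143.4]
ee_rot: [-179.9, 0.2, 23.9]
wrist_force: [-0.2, 0.2, -4.0]
finger_gap: 0.272
finger_force: 30.0
```

Request:
play_rows:
  steps:
    - [[18.9,-47.6,0,0,1],[18.9,-47.6,0,0,1],[18.9,-47.6,0,0,1],[18.9,-47.6,0,0,1]]

```text
clock: 6.22
position: [563.9, 224.2, 143.2]
ee_rot: [180.0, 0.2, 23.9]
wrist_force: [0.6, -0.2, -3.4]
finger_gap: 0.27
finger_force: 30.0
```

Request:
play_rows:
  steps:
    - [[0,0,0,0.152,1],[0,0,0,0.152,1],[0,0,0,0.152,1],[0,0,0,0.153,1],[0,0,0,0,1]]

```text
clock: 6.85
position: [564.2, 222.8, 143.4]
ee_rot: [179.8, 0.2, -10.9]
wrist_force: [-0.3, 0.3, -2.4]
finger_gap: 0.266
finger_force: 30.0
```

```bash
cat > look.py <<'E'
from h import *
import sys
s=ctrl.sense(); p=s['position']
for n in('top','side'):
    c=ctrl.capture(n); w=cloud(c); zz=p[2]-15+6
    m=np.zeros((384,512),bool)
    r=ctrl.cut_out('template',c)
    for d in r:
        q=np.nanmedian(w[d['mask']],0)
        if q[1]>100: m=d['mask'];print(n,d['p'],q.round(),d['bbox'],(m&(abs(w[...,2]-zz)<6)).sum());break
    if m.any(): print(rectfit(onplane(c,m&(abs(w[...,2]-zz)<6),zz)))
    if len(sys.argv)>1: 
        u,v=proj(c,[*jw(20,20),20])[0].astype(int); u=np.clip(u,64,447);v=np.clip(v,48,335)
        save(sys.argv[1]+n,cv2.resize(c['img'][v-48:v+48,u-64:u+64],(400,300),interpolation=cv2.INTER_CUBIC))
if len(sys.argv)>1: cv2.imwrite('pics/'+sys.argv[1]+'.png',np.hstack([cv2.imread('pics/'+sys.argv[1]+n+'.png') for n in('top','side')]))
E
python3 look.py near; python3 -c "
from h import *
x,y=jw(14,-5); go(x,y,145,-11)"
```

```text
top 0.72 [532. 217. 133.] [142.3, 133.6, 202.8, 164.6] 775
(array([553.36437988, 221.95657349]), [87.04228210449219, 153.985595703125], np.float32(-10.7043915))
side 0.59 [545. 239. 133.] [132.7, 188.5, 196.1, 240.7] 1155
(array([551.71331787, 227.53540039]), [92.90923309326172, 164.01675415039062], np.float32(-11.584885))
t 7.05 at [565.2 222.9 144.6] [ 1.7996e+02  6.0000e-02 -1.0900e+01] F [-0.2  0.2 -3.6] gap 0.2688933597627594 ff 29.982029562816024
tool d 1.3 -0.5 -0.4 turn 0.0017
```

View pics/near.png

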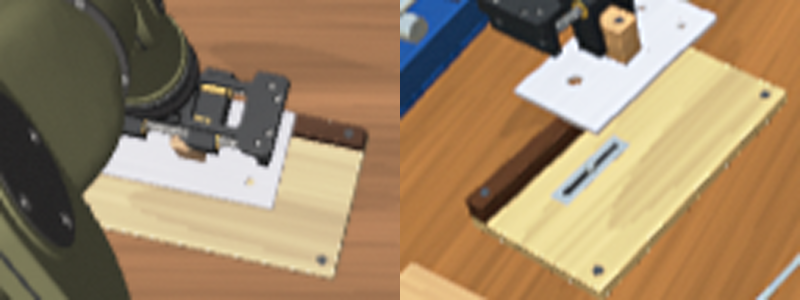

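Side view: the slot runs from (560,198) to (622,145), and the pin breaks the black line at about (592,168), near the middle. The template is held level and square above the jig. I lower it to about 10 mm above the bed, with the hole about 8 mm on the -y side and about 7 mm clear of the fence.

Request:
play_rows:
  steps:
    - [[0,8,40,0,1],[0,0,40,0,1],[0,0,16,0,1],[0,0,8,0,1],[0,0,0,0,1]]

```text
clock: 7.68
position: [564.6, 215.5, 41.7]
ee_rot: [-180.0, -0.0, -11.0]
wrist_force: [-0.1, -0.5, -4.2]
finger_gap: 0.272
finger_force: 30.0
```

Request:
play_rows:
  steps:
    - [[2,0,0,0,1],[2,0,0,0,1],[0,0,0,0,1]]

```text
clock: 8.05
position: [568.7, 214.5, 41.8]
ee_rot: [-180.0, -0.1, -11.0]
wrist_force: [-0.9, -0.1, -3.2]
finger_gap: 0.273
finger_force: 30.0
```

Request:
play_rows:
  steps:
    - [[1,0,0,0,1],[0.5,0,0,0,1],[0,0,0,0,1]]

```text
clock: 8.43
position: [569.2, 214.2, 41.1]
ee_rot: [180.0, 0.0, -11.0]
wrist_force: [-0.5, -0.5, -2.6]
finger_gap: 0.272
finger_force: 30.0
```

Request:
play_rows:
  steps:
    - [[0.7,0,0,0,1],[0,0,0,0,1]]

```text
clock: 8.68
position: [569.5, 214.3, 41.1]
ee_rot: [180.0, 0.1, -11.0]
wrist_force: [-0.9, 1.1, -2.5]
finger_gap: 0.267
finger_force: 30.0
```

Request:
play_rows:
  steps:
    - [[0.7,0,0,0,1],[0,0,0,0,1]]

```text
clock: 8.93
position: [569.7, 214.3, 41.0]
ee_rot: [180.0, 0.1, -11.0]
wrist_force: [-3.7, 1.8, -1.5]
finger_gap: 0.27
finger_force: 30.0
```

Fence contact at about 4 N. I now lower gently until it meets the pin tip.

Request:
play_rows:
  steps:
    - [[0,0,1,0,1],[0,0,1,0,1],[0,0,0,0,1]]

```text
clock: 9.3
position: [569.7, 214.0, 38.9]
ee_rot: [180.0, 0.1, -11.0]
wrist_force: [-5.2, 1.8, -1.4]
finger_gap: 0.269
finger_force: 30.0
```

Request:
play_rows:
  steps:
    - [[0,0,1,0,1],[0,0,0,0,1]]

```text
clock: 9.55
position: [569.7, 213.9, 38.2]
ee_rot: [180.0, 0.1, -11.0]
wrist_force: [-5.7, 0.6, 0.6]
finger_gap: 0.27
finger_force: 30.0
```

Request:
play_rows:
  steps:
    - [[0,0,0.7,0,1],[0,0,0,0,1]]

```text
clock: 9.8
position: [569.7, 213.9, 38.1]
ee_rot: [180.0, 0.1, -11.0]
wrist_force: [-7.1, 0.3, 5.2]
finger_gap: 0.272
finger_force: 30.0
```

It sits on the pin tip at z 38, as predicted (8 mm above the bed). I ease off slightly and slide towards +y.

Request:
play_rows:
  steps:
    - [[-0.4,-1,-0.3,0,1],[0,-1,0,0,1],[0,-1,0,0,1],[0,0,0,0,1]]

```text
clock: 10.3
position: [569.8, 214.0, 38.1]
ee_rot: [179.8, 0.1, -11.1]
wrist_force: [-7.0, -3.2, 5.0]
finger_gap: 0.268
finger_force: 30.0
```

Request:
play_rows:
  steps:
    - [[0,-1,0,0,1],[0,-1,0,0,1],[0,0,0,0,1]]

```text
clock: 10.68
position: [569.8, 214.1, 38.1]
ee_rot: [179.6, 0.2, -11.2]
wrist_force: [-7.0, -7.0, 6.5]
finger_gap: 0.269
finger_force: 30.1
```

Request:
play_rows:
  steps:
    - [[0,-1,0,0,1],[0,-1,0,0,1],[0,0,0,0,1]]

```text
clock: 11.05
position: [569.9, 214.3, 38.1]
ee_rot: [179.5, 0.2, -11.2]
wrist_force: [-8.1, -9.5, 7.3]
finger_gap: 0.271
finger_force: 30.1
```

Request:
play_rows:
  steps:
    - [[-0.6,0,-0.6,0,1],[0,0,0,0,1]]

```text
clock: 11.3
position: [570.4, 217.7, 38.2]
ee_rot: [179.7, 0.1, -11.1]
wrist_force: [-3.8, -1.8, -2.9]
finger_gap: 0.267
finger_force: 30.0
```

Request:
play_rows:
  steps:
    - [[-0.4,0,-0.4,0,1],[0,0,0,0,1]]

```text
clock: 11.55
position: [570.9, 220.7, 38.6]
ee_rot: [180.0, -0.0, -11.0]
wrist_force: [-3.5, 0.2, -3.6]
finger_gap: 0.271
finger_force: 30.0
```

Request:
play_rows:
  steps:
    - [[0,0,1,0,1],[0,0,0,0,1]]

```text
clock: 11.8
position: [571.0, 221.4, 37.8]
ee_rot: [-180.0, -0.0, -11.0]
wrist_force: [-1.7, -0.0, -2.4]
finger_gap: 0.265
finger_force: 30.0
```

Request:
play_rows:
  steps:
    - [[0,0,0.5,0,1],[0,0,0,0,1]]

```text
clock: 12.05
position: [571.0, 221.5, 37.4]
ee_rot: [-180.0, -0.0, -11.0]
wrist_force: [-0.9, -0.5, -3.3]
finger_gap: 0.268
finger_force: 30.0
```

Below 38 with no load, so it may be in the hole. Continuing down in small steps.

Request:
play_rows:
  steps:
    - [[0,0,1,0,1],[0,0,0,0,1]]

```text
clock: 12.3
position: [570.9, 221.5, 36.3]
ee_rot: [-180.0, -0.0, -11.0]
wrist_force: [-3.4, 0.4, -2.7]
finger_gap: 0.27
finger_force: 30.0
```

Request:
play_rows:
  steps:
    - [[0,0,0.7,0,1],[0,0,0,0,1]]

```text
clock: 12.55
position: [570.9, 221.3, 35.6]
ee_rot: [-180.0, -0.0, -11.0]
wrist_force: [-2.2, 1.5, -1.9]
finger_gap: 0.268
finger_force: 30.0
```

Request:
play_rows:
  steps:
    - [[0,0,1,0,1],[0,0,0,0,1]]

```text
clock: 12.8
position: [570.9, 221.1, 34.5]
ee_rot: [-180.0, -0.0, -11.0]
wrist_force: [-2.1, 0.2, -3.2]
finger_gap: 0.271
finger_force: 30.0
```

Request:
play_rows:
  steps:
    - [[0,0,1,0,1],[0,0,0,0,1]]

```text
clock: 13.05
position: [570.8, 220.9, 33.5]
ee_rot: [180.0, -0.0, -11.0]
wrist_force: [-2.3, 0.6, -2.7]
finger_gap: 0.266
finger_force: 30.0
```

Request:
play_rows:
  steps:
    - [[0,0,1,0,1],[0,0,0,0,1]]

```text
clock: 13.3
position: [570.8, 220.9, 32.5]
ee_rot: [180.0, -0.0, -11.0]
wrist_force: [-0.8, 0.3, -2.6]
finger_gap: 0.267
finger_force: 30.0
```

Request:
play_rows:
  steps:
    - [[0,0,1,0,1],[0,0,0,0,1]]

```text
clock: 13.55
position: [570.8, 220.9, 31.5]
ee_rot: [180.0, -0.0, -11.0]
wrist_force: [-1.5, 0.6, -2.4]
finger_gap: 0.268
finger_force: 30.0
```

Request:
play_rows:
  steps:
    - [[0,0,0.8,0,1],[0,0,0,0,1]]

```text
clock: 13.8
position: [570.8, 220.9, 30.7]
ee_rot: [180.0, -0.0, -11.0]
wrist_force: [-2.1, 0.7, -2.8]
finger_gap: 0.272
finger_force: 30.0
```

Request:
play_rows:
  steps:
    - [[0,0,0.6,0,1],[0,0,0,0,1]]

```text
clock: 14.05
position: [570.8, 221.0, 30.3]
ee_rot: [180.0, -0.0, -11.0]
wrist_force: [-1.8, 0.0, -1.0]
finger_gap: 0.27
finger_force: 30.0
```

Request:
play_rows:
  steps:
    - [[0,0,0.3,0,1],[0,0,0,0,1],[0,0,0,0,1]]

```text
clock: 14.42
position: [570.9, 221.0, 30.3]
ee_rot: [-180.0, -0.0, -11.0]
wrist_force: [-4.1, -0.1, 5.1]
finger_gap: 0.27
finger_force: 30.0
```

```bash
python3 look.py seat
```

```text
top 0.77 [540. 221.  20.] [152.4, 139.7, 209.0, 170.0] 667
(array([562.1932373 , 222.78833008]), [89.42349243164062, 163.3343505859375], np.float32(-10.561958))
side 0.96 [549. 237.  20.] [138.2, 219.1, 194.4, 261.2] 989
(array([557.28948975, 225.91769409]), [89.06336212158203, 163.22438049316406], np.float32(-11.839523))
```

View pics/seat.png

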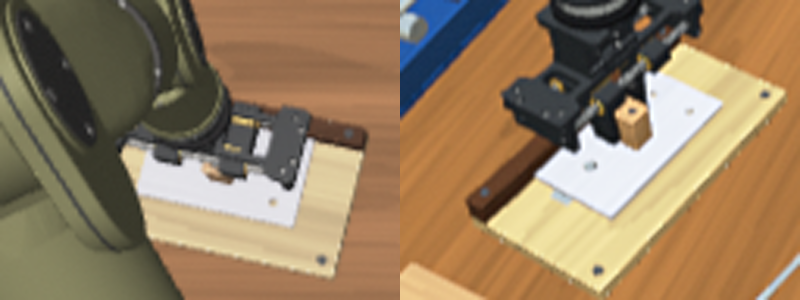

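The side view shows the plate flat on the bed against the fence, with the grey pin visible inside the hole at (591,166). I release and go straight up.

Request:
play_rows:
  steps:
    - [[0,0,-0.4,0,1],[0,0,0,0,0.4],[0,0,0,0,0.4],[0,0,0,0,0.4],[0,0,0,0,0.4]]

```text
clock: 15.25
position: [571.1, 221.1, 30.3]
ee_rot: [-180.0, -0.0, -11.0]
wrist_force: [0.5, -0.5, 0.2]
finger_gap: 0.602
finger_force: 0.0
```

Request:
play_rows:
  steps:
    - [[0,0,-5,0,0.4],[0,0,-20,0,0.4],[0,0,-50,0,0.4],[0,0,-60,0,0.4],[0,0,-60,0,0.4]]

```text
clock: 15.88
position: [570.7, 221.0, 228.7]
ee_rot: [-180.0, -0.1, -11.0]
wrist_force: [1.0, 1.1, 0.4]
finger_gap: 0.6
finger_force: 0.0
```

Request:
play_rows:
  steps:
    - [[-50,0,0,0,0.4],[-50,0,0,0,0.4],[-50,0,0,0,0.4],[0,0,0,0,0.4]]

```text
clock: 16.38
position: [419.6, 250.6, 226.5]
ee_rot: [-180.0, 0.2, -10.7]
wrist_force: [0.1, -0.4, -0.6]
finger_gap: 0.601
finger_force: 0.0
```

```bash
python3 - <<'E'
from h import *
ctrl.sense()
for n in('top','side'):
    c=ctrl.capture(n); w=cloud(c)
    for d in ctrl.cut_out('template',c):
        m=d['mask']; q=np.nanmedian(w[m],0)
        if q[1]<100: continue
        b=m&(abs(w[...,2]-20)<6); ct,sz,yw=rectfit(onplane(c,b,21)); r=np.radians(yw)
        h=ct+[10*np.cos(r)-45*np.sin(r),10*np.sin(r)+45*np.cos(r)]; k=np.radians(JY); e=h-jw(20,40)
        P=w[b]; A=np.c_[P[:,:2],np.ones(len(P))]; f=np.linalg.lstsq(A,P[:,2],rcond=None)[0]
        print(n,ct,sz,yw,'hole in slot',e[0]*np.cos(k)+e[1]*np.sin(k),-e[0]*np.sin(k)+e[1]*np.cos(k),'slope',f[:2],'z',np.median(P[:,2]))
u,v=proj(c,[*jw(20,20),20])[0].astype(int)
save('end',cv2.resize(c['img'][v-48:v+48,u-64:u+64],(640,480),interpolation=cv2.INTER_CUBIC))
E
```

```text
top [562.0848999  222.72676086] [88.98174285888672, 160.2433319091797] -11.603493 hole in slot 0.14654746066897334 -1.4519012247564689 slope [-0.00118265  0.00125215] z 19.512333362166103
side [556.91607666 225.7908783 ] [92.86378479003906, 162.18991088867188] -10.211357 hole in slot -6.60571363566041 0.8108624809299043 slope [0.00237864 0.002211  ] z 19.34771813835014
```

View pics/end.png

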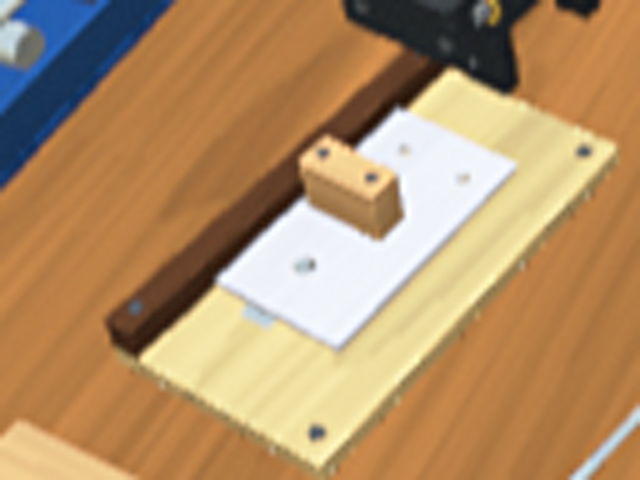

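The final view shows the plate flat against the fence, pin in the hole at (305,264), gripper clear. The top-camera fit puts the hole 0.1 mm off the slot's line and the plate's slope at about 0.001. I hand it in.

```bash
python3 -c "
from bench import ctrl
print(ctrl.finish_job())"
```

```text
the job is handed in; nothing more can be done
None
```

The template lies flat on the jig's bed against the fence with the pin in its hole, released and with the gripper clear; I handed the job in at about 16.5 s of the 64 s, and the hand-in returned no verdict.

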